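# Twist a filter crucible home on the filtration manifold and open the vacuum

## Task

Mount the fresh white crucible from the steel tray in the empty holder on the filtration manifold: twist it to and fro as you ease it down through the tight rubber collar, without forcing it and driving the holder down in its bung, until its foot is fully home on the seat. Only then swing the red vacuum valve handle fully open, in line with the pipe. Leave the other things on the bench where they are.

Things in the scene. Friction and masses are not known exactly. Their poses are not given: they have to be found in the camera images.
- crucible_mid (a point): Fresh crucible: white porcelain open cup, loose, 75 mm tall, 44 mm across (46 mm at the bead on its top 4 mm), 90 g; its lowest 9 mm taper to a flat foot 33 mm across. It stands upright on the 3 mm floor of a shallow steel tray (130 x 210 mm, rim 14 mm high). This point: on its axis, half-way up, 37.5 mm above the foot; z along the axis, up. Round, so its yaw does not matter.
- collar_mouth (a point): Empty crucible holder, a fixed steel cup: centre of its open top rim, z up. Rim 70 mm across; flared opening 61 mm, narrowing to a 49 mm bore 8 mm below. One of three holders 100 mm apart on the manifold's tube; which one is empty changes. One other holds a mounted crucible (rising 43 mm above the rims), the other a red-brown stopper rising 16 mm.
- collar_seat (a point): Seat of the empty holder, on its axis, 32 mm below collar_mouth: the flat floor where the crucible's foot must stand. When home, crucible_mid is 37.5 mm above this point and 43 mm of the crucible stand clear of the rim.
- collar_ribs (a point): Rubber collar inside the empty holder, 10 mm below the rim: six springy ribs 20.5 mm from the axis. The crucible catches on them 16 to 17 mm short of home. Pushed straight down it slides only at about 45 N (too much for the bung below the holder); while it is being turned (about 1 N m) it follows a push of 10 to 20 N. Held firmly, turning 0.5 rad to and fro at 1 rad/s and sinking about 4 mm/s serves.
- holder (a joint): How far the empty holder is driven down in the rubber bung of its port, in m, 0 at the start. It stands firm up to about 26 N of downward push, sinks 1 mm for every further 3 N, and springs back.
- valve (a joint): Vacuum valve handle at the manifold's end: 0 = closed, handle square across the pipe, pointing to the robot's side; turns level, counter-clockwise seen from above, to 1.57 rad = fully open, in line with the pipe, pointing away from the holders. Starts at 0 to 0.15. Dry friction 0.12 N m; stays where it is left.
- valve_stem (a point): Upright axis of the valve handle, at the handle's mid-height.
- valve_tip (a point): Free end of the valve handle, at mid-height, 80 mm from the stem. Over its outer 60 mm the handle is a red plastic grip 17 mm wide and 12 mm high. Below the grip it is clear for 10 mm, down to the pipe's fittings. Nothing rises above the handle within 60 mm of it.
- manifold: Filtration manifold, fixed: level steel tube 42 mm thick, 300 mm long along its y, axis 75 mm above the bench, valve at its -y end, glass trap bottle behind the valve. Origin on the bench under the tube's middle.
- tray: Shallow steel tray, fixed, 130 x 210 mm, rim 14 mm high. Origin under its centre.
- forceps: Steel forceps, 112 mm long, 8 mm high, lying in the tray beside the crucible; loose, leave alone.
- wellplate: Clear well plate 127 x 85 x 20 mm, loose, leave alone.
- reagent: White jar with red cap, 52 mm across, 100 mm tall, loose, leave alone.
- beaker: Glass beaker, 68 mm across, 90 mm tall, loose, leave alone.
- stopper: Red-brown spare stopper, 45 mm across, 28 mm tall, loose, leave alone.
- spatula: Steel spatula, 170 mm long, lying flat, loose, leave alone.

How it is judged (in metres and radians):
On the way:
1. the crucible stands fully home and upright in the empty holder while the valve is still closed (z of crucible_mid in the frame of collar_seat below 0.0395 m and horizontal distance between crucible_mid and collar_seat below 0.004 m and angle between crucible_mid's own z axis and vertical below 0.06 rad and value of joint valve below 0.3 rad), for 0.2 s.
At the end, for the whole second after the job is handed in: The crucible stands in the empty holder with its foot within 2 mm of the seat, within 4 mm of its axis, upright within 0.06 rad and at rest, and the valve handle is open to more than 1.4 rad (z of crucible_mid in the frame of collar_seat below 0.0395 m and horizontal distance between crucible_mid and collar_seat below 0.004 m and angle between crucible_mid's own z axis and vertical below 0.06 rad and linear speed of crucible below 0.02 m/s and value of joint valve above 1.4 rad); the robot touches nothing.
It fails at once if the holder is driven more than 2 mm down in its bung by forcing the crucible (value of joint holder above 0.002 m).
It fails at once if a bystander is shifted by more than 25 mm (distance of any of forceps, wellplate, reagent, beaker, stopper, spatula from where it was at the start of the episode above 0.025 m).
It also fails if it takes over 69 s, if anything falls off the work surface, if the arm or the gripper's body presses on something with over 40 N, if the wrist force passes 120 N, or if a joint passes its speed limit or range.

## Robot

A 6-joint arm with a two-finger parallel gripper is mounted at the origin on the work surface. World frame = base frame: x ahead of the robot, y to its left, z up, the work surface at z = 0. Lengths are in mm, angles in rad, forces in N, time in s.
With the tool pointing down it reaches from about 250 to 775 mm from the base axis. Payload 4 kg.
Tool frame: the origin (TCP) lies where the fingers leave the gripper's body, on its centre line; the fingertips stand env.tip_reach ahead of it and the grasp point (between the pads) lies 54 mm ahead of it (env.tip_reach is the distance from the TCP to the fingertips, in mm); z points along the fingers, y is the line along which they close (so a half turn about z gives the same grasp; the last joint's range is limited). The gripper opens to 85 mm and grips with 20 to 120 N. Pads are 22 mm wide; open, the fingers measure 114 mm over their backs; the gripper's body (76 mm by 85 mm) begins 54 mm behind the grasp point. The pads swing forward as they close: fully open they stand 13 mm farther back than shut.
Start: joints at [-1.332, 0.087, 1.371, -0, 1.684, -0.103], TCP at [184.347, -518.195, 303.941] pointing down, gripper open.
Joint ranges: [-3.1, 3.1], [-0.76, 2.03], [0.27, 2.55], [-1.08, 4.22], [0.17, 2.65], [-2.57, 2.57]. Speed limits (rad/s): [2.79, 2.79, 3.14, 3.14, 3.14, 3.14].

## Interface

Orientations are given as a 3x3 rotation matrix whose columns are the frame's x, y, z axes.
In Python, from workcell import env gives the robot as it stands.
- The arm moves only by the tool drive_tool, never from a script. Its argument "rows" is one flat list of numbers, 7 for each row, row after row: the shift along the tool's x, y, z in m, then the turn, a rotation vector about the tool's x, y, z in degrees, then the closure in counts, from 0 (fully open) to 255 (shut). A call has 1 to 8 rows; each row shifts and turns the commanded pose from where the row before left it, along the tool's axes as they then stand; what a row does not reach is not made up. A row lasts 1/10 s, in which the tool goes at most 50 mm and 8.59 degrees, less where a joint would pass 70% of its speed; a pose out of reach is approached as far as the arm can. A call is refused whole if a number of a shift passes 0.05 or a number of a turn 8.59, either way. A call with a gripper value outside its range is refused whole. The fingers move at their own pace and stop on an object; "newtons" is the grip in N (left out, the last holds). Time passes only in rows, so rows that do not move let the fingers close. It gives the time, the measured TCP pose, the force, the opening and the grip force at its end, in the units of the state.
- env.get_obs(): the state, without advancing time (a new reading comes with each control period).
- env.capture(name): name is "side" or "top"; returns a dict with "color" (400x640x3 uint8, red, green, blue), "mtx" (3x3 intrinsics, pixels), "k1" (the pictures are not rectified: a ray, as slopes to the right and down, at radius r is drawn at 1 + k1 r^2 times it, then the intrinsics apply), "T" (4x4, takes a point from camera to world coordinates). Camera axes: x right, y up, looking along -z (the intrinsics and any distortion apply to the point x, -y, -z); pixel columns grow to the right and rows downward; lengths in mm; the calibration is good to about 2 mm. A picture is of the moment at which its call begins. There is no depth.
- env.finish_job(): hands the job in; it is judged then, once.
The state is a dict: "time_s": time; "joints": joint angles; "joint_velocities": joint speeds; "joint_torque": joint torques, N m; "position": TCP position; "ee_rot": TCP orientation; "contact_force": force on the tool from outside, world axes, zero at the start; "moment": the same for the moment, N m; "gripper_width": finger opening in mm; "grasp_force": force on a finger pad.
Only numpy, scipy, OpenCV 4.12 (cv2) and the standard library are available. Lean on these libraries where they do the work, as an engineer would, in place of code of your own. Each camera call takes 0.05 s, during which the arm holds its last target. There are 200 camera calls.

## Working session

There is one attempt and no reset: what is moved stays moved. The work goes in short steps, Python scripts to look and compute and a tool call to move; the robot and the scene stay as the last step left them, time stands still between calls to the robot, and variables do not carry over. Pictures are saved under pics/ and viewed, at most 10 in all, crops included, and the job is handed in when it is done.

Besides the shell and the picture viewer there is one more tool, called after "Emit:" by a JSON object that holds its "fn" and its "kwargs". drive_tool: Moves the arm, as the interface text tells. Its arguments: {"type":"object","properties":{"rows":{"type":"array"},"newtons":{"type":"number"}},"required":["rows"]}

```bash
mkdir -p pics
cat > h.py <<'E'
import numpy as np, cv2
from workcell import env
def shot(name,f):
    c=env.capture(name); cv2.imwrite('pics/'+f,c['color'][:,:,::-1]); np.savez('pics/'+f[:-4],mtx=c['mtx'],k1=c['k1'],T=c['T'],color=c['color']); return c
def ld(f): return np.load('pics/'+f+'.npz')
def proj(c,P):
    P=np.atleast_2d(P).astype(float); T=c['T']; q=(P-T[:3,3])@T[:3,:3]
    s=np.c_[q[:,0]/-q[:,2],-q[:,1]/-q[:,2]]; s=s*(1+float(c['k1'])*(s**2).sum(1))[:,None]
    return s@c['mtx'][:2,:2].T+c['mtx'][:2,2]
def ray(c,uv):
    d=np.linalg.solve(c['mtx'],[uv[0],uv[1],1])[:2]; s=d.copy()
    for _ in range(20): s=d/(1+float(c['k1'])*(s@s))
    return c['T'][:3,3],c['T'][:3,:3]@np.array([s[0],-s[1],-1])
def atz(c,uv,z):
    o,d=ray(c,uv); return o+d*(z-o[2])/d[2]
E
python3 - <<'E'
from h import *
np.set_printoptions(precision=3,suppress=True)
for n in('top','side'):
    c=shot(n,n+'0.png'); print(n,c['mtx'],c['k1'],c['T'])
print(env.tip_reach,env.get_obs())
E
```

```text
top [[425.605   0.    320.212]
 [  0.    425.605 198.088]
 [  0.      0.      1.   ]] 0.022345133996525376 [[   0.023    0.983   -0.182  254.829]
 [  -1.       0.025    0.009    7.733]
 [   0.013    0.182    0.983 1471.502]
 [   0.       0.       0.       1.   ]]
side [[427.536   0.    324.774]
 [  0.    427.536 203.799]
 [  0.      0.      1.   ]] 0.008605051478620932 [[ -0.967   0.169  -0.19  290.656]
 [ -0.253  -0.699   0.669 800.58 ]
 [ -0.02    0.695   0.719 954.129]
 [  0.      0.      0.      1.   ]]
72.6 {'time_s': 0.1, 'joints': array([-1.332,  0.088,  1.372, -0.   ,  1.684, -0.103]), 'joint_velocities': array([-0.001, -0.002, -0.003,  0.   ,  0.001, -0.001]), 'joint_torque': array([  0.002, -35.302, -31.422,  -0.   ,   0.008,  -0.   ]), 'position': array([ 184.271, -517.884,  302.813]), 'ee_rot': array([[ 0.942,  0.335, -0.001],
       [ 0.335, -0.942,  0.002],
       [ 0.   , -0.002, -1.   ]]), 'contact_force': array([-0.474, -0.905,  0.417]), 'moment': array([-0.098,  0.008,  0.014]), 'grasp_force': 0.0, 'gripper_width': 85.48537245704034}
```

View pics/top0.png

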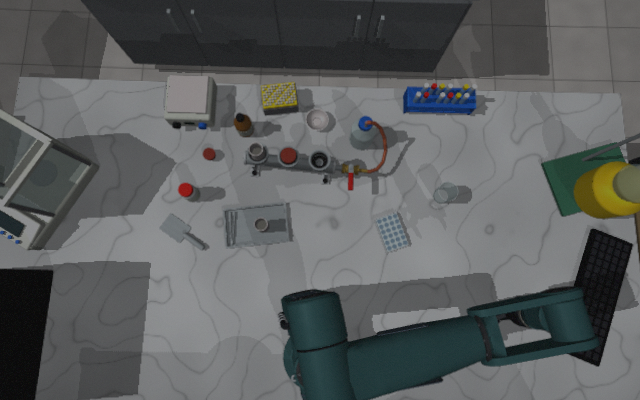

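View pics/side0.png

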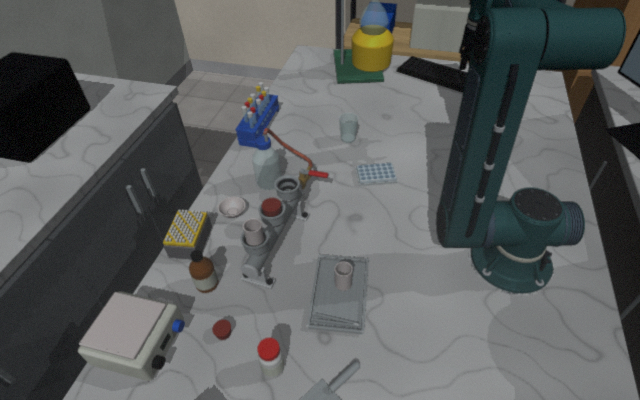

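Top: crucible at about (262,225), mounted crucible at (257,151), plugged holder at (288,156), empty holder at (320,160), valve grip at (350,182). Side: crucible at (344,275), empty holder at (288,187), valve at (317,175). I'll enlarge both.

Run:
```python
from h import *
a=ld('top0')['color'][130:250,235:375,::-1]; b=ld('side0')['color'][160:300,230:370,::-1]
cv2.imwrite('pics/a.png',cv2.resize(a,None,fx=5,fy=5,interpolation=2)[:600]); cv2.imwrite('pics/b.png',cv2.resize(b[:140],None,fx=4.2857,fy=4.2857,interpolation=2))
```

```text
(no output)
```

View pics/a.png

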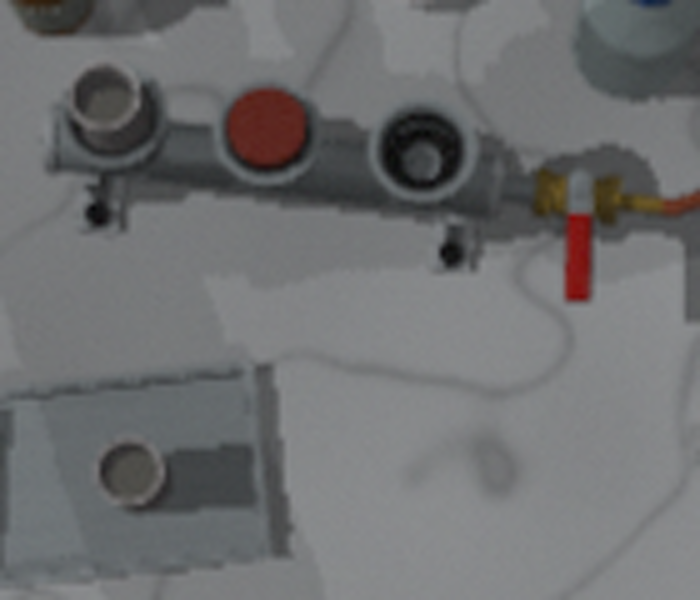

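View pics/b.png

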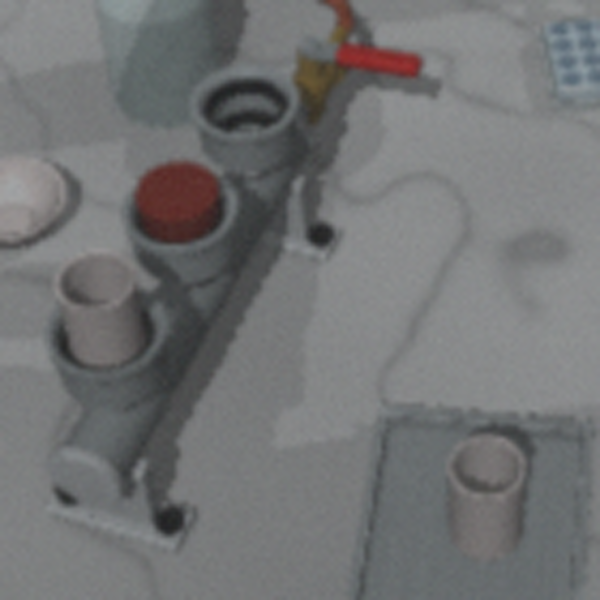

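In the enlarged views, the crucible rim centre is at a(132,473), b(487,464). The empty holder's rim is at a(424,152), b(244,108). The valve grip runs from a(579,214) to (578,300), with its stem near a(580,185), and from b(338,54) to (420,66).

```bash
cat >> h.py <<'E'
def tri(*cu):
    A=np.zeros((3,3));b=np.zeros(3)
    for c,u in cu:
        o,d=ray(c,u); d=d/np.linalg.norm(d); M=np.eye(3)-np.outer(d,d); A+=M;b+=M@o
    p=np.linalg.solve(A,b); return p,[proj(c,p)[0]-u for c,u in cu]
E
python3 - <<'E'
from h import *
np.set_printoptions(precision=2,suppress=True)
t,s=ld('top0'),ld('side0')
A=lambda x,y:np.array([235+(x+.5)/5-.5,130+(y+.5)/5-.5]); B=lambda x,y:np.array([230+(x+.5)/4.2857-.5,160+(y+.5)/4.2857-.5])
for n,a,b,z in[('cruc',(132,473),(487,464),78),('rim',(424,152),(244,108),None),('mid rim',(267,130),(182,214),None),('far rim',(112,115),(106,335),None),('tip',(578,300),(420,64),None),('gripin',(579,214),(338,54),None)]:
    p,e=tri((t,A(*a)),(s,B(*b))); print(n,p,*e, *( (atz(t,A(*a),z),atz(s,B(*b),z)) if z else ()))
E
```

```text
cruc [421.45 187.66  76.27] [-0.   -0.07] [0.09 0.02] [421.   187.42  78.  ] [421.43 188.85  78.  ]
rim [625.76   1.13 144.38] [-0.   -0.02] [0.02 0.01]
mid rim [634.21 102.13 147.88] [0.09 0.72] [-0.87 -0.23]
far rim [643.03 202.31 147.74] [0.04 0.26] [-0.33 -0.09]
tip [ 536.8  -102.05  110.88] [0.02 0.31] [-0.33 -0.08]
gripin [ 595.53 -102.37  107.6 ] [0.02 0.27] [-0.29 -0.08]
```

The crucible is at about (421,188), the rim at about (626,1,146) and the valve stem at about (616,-102,109). I'll move above the tray.

Emit:
{"fn": "drive_tool", "kwargs": {"rows": [0.029, -0.0366, 0, 0, 0, 0, 60, 0.029, -0.0366, 0, 0, 0, 0, 60, 0.029, -0.0366, 0, 0, 0, 0, 60, 0.029, -0.0366, 0, 0, 0, 0, 60, 0.029, -0.0366, 0, 0, 0, 0, 60, 0.029, -0.0366, 0, 0, 0, 0, 60, 0.029, -0.0366, 0, 0, 0, 0, 60, 0.029, -0.0366, 0, 0, 0, 0, 60], "newtons": 40}}

```text
time_s: 0.9
position: [304.7, -162.7, 303.5]
ee_rot: [[0.942, 0.334, 0.0], [0.334, -0.942, 0.0], [0.0, 0.0, -1.0]]
contact_force: [1.5, -0.5, -0.0]
gripper_width: 65.3
grasp_force: 0.0
```

Emit:
{"fn": "drive_tool", "kwargs": {"rows": [0.029, -0.0366, 0, 0, 0, 0, 60, 0.029, -0.0366, 0, 0, 0, 0, 60, 0.029, -0.0366, 0, 0, 0, 0, 60, 0.029, -0.0366, 0, 0, 0, 0, 60, 0.029, -0.0366, 0, 0, 0, 0, 60, 0.029, -0.0366, 0, 0, 0, 0, 60, 0.029, -0.0366, 0, 0, 0, 0, 60, 0.029, -0.0366, 0, 0, 0, 0, 60]}}

```text
time_s: 1.7
position: [425.2, 191.2, 303.4]
ee_rot: [[0.942, 0.336, -0.0], [0.336, -0.942, -0.001], [-0.0, 0.0, -1.0]]
contact_force: [1.1, -0.2, -0.3]
gripper_width: 65.6
grasp_force: 0.0
```

Emit:
{"fn": "drive_tool", "kwargs": {"rows": [0, 0, 0, 0, 0, -8.5, 60, 0, 0, 0, 0, 0, -8.5, 60, 0, 0, 0, 0, 0, -8.5, 60, 0, 0, 0, 0, 0, -8.5, 60, 0, 0, 0, 0, 0, -8.5, 60, 0, 0, 0, 0, 0, -8.5, 60, 0, 0, 0, 0, 0, -8.5, 60, 0, 0, 0, 0, 0, -8.5, 60]}}

```text
time_s: 2.5
position: [425.0, 189.0, 303.2]
ee_rot: [[0.036, 0.999, -0.001], [0.999, -0.036, -0.0], [-0.001, -0.001, -1.0]]
contact_force: [-0.3, -0.5, 0.0]
gripper_width: 65.2
grasp_force: 0.0
```

Emit:
{"fn": "drive_tool", "kwargs": {"rows": [0, 0, 0, 0, 0, -2.4, 60, 0, 0, 0, 0, 0, 0, 60, 0, 0, 0, 0, 0, 0, 60]}}

```text
time_s: 2.8
position: [425.1, 189.0, 303.5]
ee_rot: [[0.001, 1.0, -0.001], [1.0, -0.001, -0.0], [-0.0, -0.001, -1.0]]
contact_force: [-0.0, -0.5, -0.7]
gripper_width: 65.1
grasp_force: 0.0
```

Emit:
{"fn": "drive_tool", "kwargs": {"rows": [-0.001, -0.004, 0.04, 0, 0, 0, 60, 0, 0, 0.04, 0, 0, 0, 60, 0, 0, 0.04, 0, 0, 0, 60, 0, 0, 0.04, 0, 0, 0, 60, 0, 0, 0.028, 0, 0, 0, 60, 0, 0, 0, 0, 0, 0, 60, 0, 0, 0, 0, 0, 0, 60]}}

```text
time_s: 3.5
position: [421.3, 188.1, 116.2]
ee_rot: [[0.001, 1.0, -0.0], [1.0, -0.001, -0.0], [-0.0, -0.0, -1.0]]
contact_force: [0.6, 0.6, -0.3]
gripper_width: 65.2
grasp_force: 0.0
```

Run:
```python
from h import *
a=shot('top','top1.png')['color'][190:250,225:305,::-1]; b=shot('side','side1.png')['color'][190:310,290:400,::-1]
cv2.imwrite('pics/c.png',np.hstack([cv2.resize(a,(400,300)),cv2.resize(b,(400,436))[:300]]) if 0 else np.hstack([cv2.resize(a,(400,436)),cv2.resize(b,(400,436))]))
print(env.get_obs()['position'],env.get_obs()['joints'])
```

```text
[422.69701265 188.48370598 118.20209972] [ 2.96887414e-01  8.54406984e-03  1.83405545e+00 -8.29387075e-05
  1.29466406e+00  2.97486776e-01]
```

View pics/c.png

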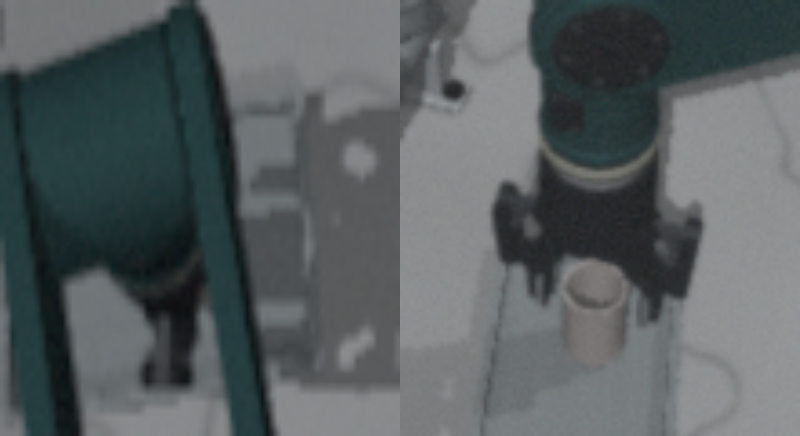

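The side crop shows the crucible between the open fingertips, which sit at crop (540,300) and (655,318). The top view is blocked by the arm. I'll check the centring numerically.

Run:
```python
from h import *
s=ld('side1')
print(proj(s,[[421.3,188,43],[421.3+42,188,45],[421.3-42,188,45],[421.3,188,78]]))
```

```text
[[343.22552271 275.69995303]
 [327.24802517 271.96208793]
 [359.45856719 278.58520705]
 [343.37925804 267.62015156]]
```

Everything lines up. Closing.

Emit:
{"fn": "drive_tool", "kwargs": {"rows": [0, 0, 0, 0, 0, 0, 200, 0, 0, 0, 0, 0, 0, 255, 0, 0, 0, 0, 0, 0, 255, 0, 0, 0, 0, 0, 0, 255, 0, 0, 0, 0, 0, 0, 255, 0, 0, 0, 0, 0, 0, 255], "newtons": 60}}

```text
time_s: 4.2
position: [422.5, 188.5, 118.3]
ee_rot: [[0.0, 1.0, 0.004], [1.0, -0.0, 0.001], [0.001, 0.004, -1.0]]
contact_force: [-1.5, 0.3, 4.9]
gripper_width: 42.9
grasp_force: 61.0
```

Emit:
{"fn": "drive_tool", "kwargs": {"rows": [0, 0, -0.02, 0, 0, 0, 255, 0, 0, -0.035, 0, 0, 0, 255, 0, 0, -0.045, 0, 0, 0, 255, 0, 0, -0.045, 0, 0, 0, 255, 0, 0, -0.035, 0, 0, 0, 255, 0, 0, -0.01, 0, 0, 0, 255, 0, 0, 0, 0, 0, 0, 255, 0, 0, 0, 0, 0, 0, 255]}}

```text
time_s: 5.0
position: [420.7, 187.9, 304.1]
ee_rot: [[0.0, 1.0, -0.003], [1.0, -0.0, -0.001], [-0.001, -0.003, -1.0]]
contact_force: [0.5, -0.4, -0.9]
gripper_width: 43.2
grasp_force: 61.0
```

Emit:
{"fn": "drive_tool", "kwargs": {"rows": [-0.012, 0.013, 0, 0, 0, 0, 255, -0.0235, 0.0255, 0, 0, 0, 0, 255, -0.0285, 0.031, 0, 0, 0, 0, 255, -0.0295, 0.0325, 0, 0, 0, 0, 255, -0.0295, 0.0325, 0, 0, 0, 0, 255, -0.0285, 0.031, 0, 0, 0, 0, 255, -0.0235, 0.0255, 0, 0, 0, 0, 255, -0.012, 0.013, 0, 0, 0, 0, 255]}}

```text
time_s: 5.8
position: [626.0, -1.5, 301.1]
ee_rot: [[0.003, 1.0, -0.007], [1.0, -0.003, -0.0], [-0.0, -0.007, -1.0]]
contact_force: [-0.2, 0.0, -0.8]
gripper_width: 43.0
grasp_force: 61.1
```

Emit:
{"fn": "drive_tool", "kwargs": {"rows": [0, 0, 0.01, 0, 0, 0, 255, 0, 0, 0.01, 0, 0, 0, 255, 0, 0, 0, 0, 0, 0, 255, 0, 0, 0, 0, 0, 0, 255, 0, 0, 0, 0, 0, 0, 255]}}

```text
time_s: 6.3
position: [624.7, 1.9, 286.4]
ee_rot: [[-0.001, 1.0, 0.001], [1.0, 0.001, -0.0], [-0.0, 0.001, -1.0]]
contact_force: [-0.1, 0.4, -1.3]
gripper_width: 42.9
grasp_force: 61.1
```

Run:
```python
from h import *
t=shot('top','top2.png'); s=shot('side','side2.png')
a=t['color'][130:190,290:370,::-1]; b=s['color'][120:220,240:340,::-1]
cv2.imwrite('pics/d.png',np.hstack([cv2.resize(a,(266,200)),np.zeros((200,4,3),np.uint8)]) if 0 else cv2.resize(b,(600,600),interpolation=2))
o=env.get_obs();print(o['position'],o['joints'],o['contact_force'],o['ee_rot'],o['gripper_width'])
```

```text
[625.01974868   1.57852863 286.87326906] [-8.81530358e-02  2.57738029e-01  1.20792701e+00 -6.15776161e-06
  1.67434660e+00 -8.87095426e-02] [ 0.3581896  -0.08817421 -1.08914972] [[-5.55750381e-04  9.99998606e-01  1.57434149e-03]
 [ 9.99999835e-01  5.55979804e-04 -1.45292247e-04]
 [-1.46167346e-04  1.57426048e-03 -9.99998750e-01]] 43.03923203561136
```

View pics/d.png

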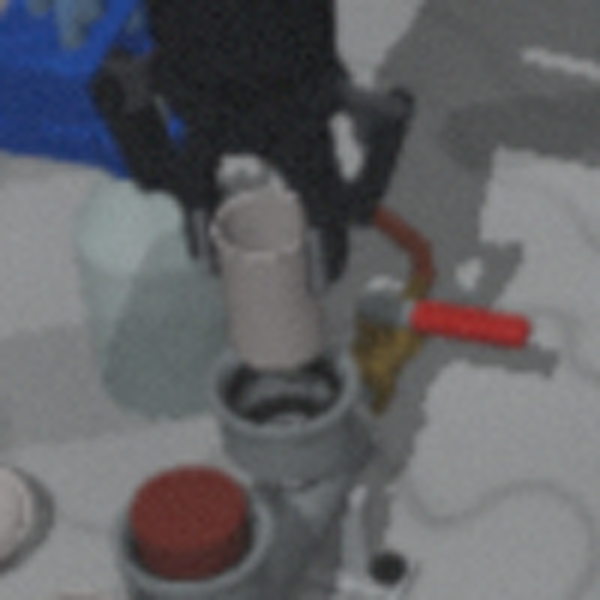

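The side crop shows the crucible held over the empty holder. Its rim is at crop (259,225), its foot's lower edge at (283,368), and the holder rim's centre at about (288,395). I'll compare these with the projection of an upright crucible.

Run:
```python
from h import *
s=ld('side2')
th=np.linspace(0,2*np.pi,73)
for z,r in((246,23),(246,18),(180,22),(171,16.5)):
    q=(proj(s,np.c_[625+r*np.cos(th),1.7+r*np.sin(th),0*th+z])-[240,120])*6
    print(z,q.mean(0),q.min(0),q.max(0))
q=(proj(s,[[625,1.7,246],[625,1.7,171]])-[240,120])*6;print(q)
th0=th
for z in(142,145,148):
  q=(proj(s,np.c_[626+35*np.cos(th),1.1+35*np.sin(th),0*th+z])-[240,120])*6
  print(z,q.min(0),q.max(0),q.mean(0))
```

```text
246 [260.13226584 218.98094229] [207.44115232 185.10895887] [314.12591534 253.56933214]
246 [260.28931487 218.91020033] [219.05999133 192.36127026] [302.55225506 245.93460829]
180 [273.32910343 332.61102335] [225.01954327 300.04083649] [322.83875042 365.83154602]
171 [275.2038871  347.31960331] [239.18207843 322.84384434] [312.13446266 372.1992745 ]
[[260.84182499 218.84580433]
 [275.68549252 347.27798777]]
142 [203.32072787 341.30081302] [355.30127488 445.99041733] [278.38497162 392.93324299]
145 [202.63075116 336.56926894] [354.8902273  441.25536537] [277.83322439 388.19902807]
148 [201.93822369 331.82072117] [354.47766396 436.5025987 ] [277.27944061 383.44745545]
```

Emit:
{"fn": "drive_tool", "kwargs": {"rows": [0, 0.001, 0.01, 0, 0, 0, 255, 0, 0, 0.008, 0, 0, 0, 255, 0, 0, 0.006, 0, 0, 0, 255, 0, 0, 0.005, 0, 0, 0, 255, 0, 0, 0.003, 0, 0, 0, 255, 0, 0, 0, 0, 0, 0, 255, 0, 0, 0, 0, 0, 0, 255], "newtons": 100}}

```text
time_s: 7.1
position: [626.3, 1.0, 254.1]
ee_rot: [[0.0, 1.0, 0.0], [1.0, -0.0, -0.0], [-0.0, 0.0, -1.0]]
contact_force: [-0.6, 0.3, -0.6]
gripper_width: 42.1
grasp_force: 101.1
```

Emit:
{"fn": "drive_tool", "kwargs": {"rows": [0, 0, 0.001, 0, 0, 0, 255, 0, 0, 0.001, 0, 0, 0, 255, 0, 0, 0.001, 0, 0, 0, 255, 0, 0, 0, 0, 0, 0, 255, 0, 0, 0, 0, 0, 0, 255]}}

```text
time_s: 7.6
position: [626.0, 0.9, 251.9]
ee_rot: [[0.0, 1.0, 0.001], [1.0, -0.0, -0.0], [-0.0, 0.001, -1.0]]
contact_force: [-2.5, 0.6, 5.5]
gripper_width: 42.3
grasp_force: 101.5
```

Contact has begun with a push of −2.5 N in x, so the crucible sits slightly too far in +x. I'll shift it back.

Emit:
{"fn": "drive_tool", "kwargs": {"rows": [0, -0.001, 0, 0, 0, 0, 255, 0, -0.001, 0, 0, 0, 0, 255, 0, 0, 0.001, 0, 0, 0, 255, 0, 0, 0.001, 0, 0, 0, 255, 0, 0, 0, 0, 0, 0, 255, 0, 0, 0, 0, 0, 0, 255]}}

```text
time_s: 8.2
position: [625.2, 0.9, 251.6]
ee_rot: [[0.0, 1.0, 0.006], [1.0, -0.0, -0.001], [-0.001, 0.006, -1.0]]
contact_force: [-0.3, 0.1, 9.7]
gripper_width: 42.6
grasp_force: 102.2
```

Emit:
{"fn": "drive_tool", "kwargs": {"rows": [0, 0, 0.0004, 0, 0, 5.7, 255, 0, 0, 0.0004, 0, 0, 5.7, 255, 0, 0, 0.0004, 0, 0, 5.7, 255, 0, 0, 0.0004, 0, 0, 5.7, 255, 0, 0, 0.0004, 0, 0, -5.7, 255, 0, 0, 0.0004, 0, 0, -5.7, 255, 0, 0, 0.0004, 0, 0, -5.7, 255, 0, 0, 0.0004, 0, 0, -5.7, 255]}}

```text
time_s: 9.0
position: [625.2, 0.9, 250.7]
ee_rot: [[-0.003, 1.0, 0.007], [1.0, 0.003, -0.001], [-0.001, 0.007, -1.0]]
contact_force: [-2.5, -0.5, 17.2]
gripper_width: 42.7
grasp_force: 103.1
```

Emit:
{"fn": "drive_tool", "kwargs": {"rows": [0, 0, 0.0002, 0, 0, -5.7, 255, 0, 0, 0.0002, 0, 0, -5.7, 255, 0, 0, 0.0002, 0, 0, -5.7, 255, 0, 0, 0.0002, 0, 0, -5.7, 255]}}

```text
time_s: 9.4
position: [625.4, 1.1, 250.6]
ee_rot: [[-0.39, 0.921, 0.009], [0.921, 0.39, -0.0], [-0.004, 0.008, -1.0]]
contact_force: [-1.0, 1.2, 17.1]
gripper_width: 42.2
grasp_force: 103.1
```

Run:
```python
from h import *
s=shot('side','side3.png'); b=s['color'][120:220,240:340,::-1]
cv2.imwrite('pics/e.png',cv2.resize(b,(600,600),interpolation=2))
o=env.get_obs();print(o['position'],o['joints'][-1],o['contact_force'],o['moment'],o['ee_rot'],o['gripper_width'])
```

```text
[625.48995651   1.0857598  250.59114655] -0.49399453342051447 [-2.03406375e+00 -5.36723118e-03  1.64491118e+01] [0.02731907 0.42192861 0.40142948] [[-3.93951813e-01  9.19086732e-01  9.03044334e-03]
 [ 9.19122919e-01  3.93970733e-01 -3.46981326e-04]
 [-3.87663632e-03  8.16339352e-03 -9.99959165e-01]] 42.299454536564916
```

View pics/e.png

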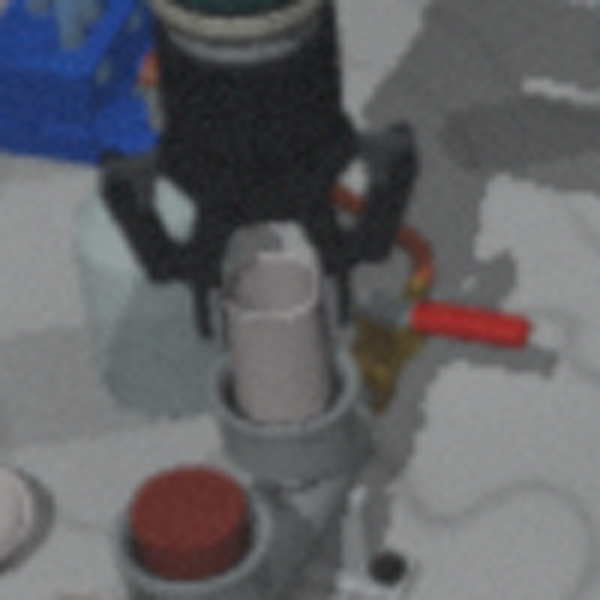

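The crucible's edges at rim level, 232 to 328, centre on 280. The holder rim, 212 to 360, centres on 286, so the crucible is about 2.5 mm too far in +x. I'll ease off, re-centre and re-enter.

Emit:
{"fn": "drive_tool", "kwargs": {"rows": [0, 0, -0.002, 0, 0, 5.7, 255, 0, 0, -0.002, 0, 0, 5.7, 255, 0, 0, -0.002, 0, 0, 5.7, 255, 0, 0, -0.002, 0, 0, 5.7, 255, 0, -0.001, 0, 0, 0, 0, 255, 0, -0.001, 0, 0, 0, 0, 255, 0, 0, 0, 0, 0, 0, 255, 0, 0, 0, 0, 0, 0, 255]}}

```text
time_s: 10.25
position: [623.9, 1.1, 253.2]
ee_rot: [[-0.002, 1.0, 0.006], [1.0, 0.002, 0.0], [0.0, 0.006, -1.0]]
contact_force: [5.4, 0.1, 0.8]
gripper_width: 42.1
grasp_force: 101.4
```

Run:
```python
from h import *
s=shot('side','side4.png'); g=cv2.cvtColor(s['color'],cv2.COLOR_RGB2GRAY)
o=env.get_obs();print(o['position'],o['contact_force'],o['moment'],o['ee_rot'][:,2])
for r in (178,180,182,184,186): print(r,list(zip(range(272,304),g[r,272:304])) if r==178 else list(g[r,272:304]))
```

```text
[623.8632243    1.11005309 253.28946812] [5.82088308 0.25848496 0.52408807] [ 0.0160723  -1.27196687 -0.04364591] [ 5.77637803e-03  1.42849838e-04 -9.99983306e-01]
178 [(272, np.uint8(100)), (273, np.uint8(99)), (274, np.uint8(98)), (275, np.uint8(93)), (276, np.uint8(98)), (277, np.uint8(102)), (278, np.uint8(106)), (279, np.uint8(105)), (280, np.uint8(107)), (281, np.uint8(111)), (282, np.uint8(117)), (283, np.uint8(117)), (284, np.uint8(117)), (285, np.uint8(122)), (286, np.uint8(117)), (287, np.uint8(115)), (288, np.uint8(112)), (289, np.uint8(110)), (290, np.uint8(108)), (291, np.uint8(100)), (292, np.uint8(88)), (293, np.uint8(88)), (294, np.uint8(80)), (295, np.uint8(76)), (296, np.uint8(78)), (297, np.uint8(84)), (298, np.uint8(74)), (299, np.uint8(63)), (300, np.uint8(64)), (301, np.uint8(61)), (302, np.uint8(62)), (303, np.uint8(59))]
180 [np.uint8(96), np.uint8(99), np.uint8(98), np.uint8(103), np.uint8(108), np.uint8(101), np.uint8(92), np.uint8(98), np.uint8(103), np.uint8(114), np.uint8(119), np.uint8(118), np.uint8(117), np.uint8(117), np.uint8(120), np.uint8(117), np.
[... 936 characters left out ...]
np.uint8(114), np.uint8(114), np.uint8(112), np.uint8(109), np.uint8(100), np.uint8(99), np.uint8(86), np.uint8(66), np.uint8(56), np.uint8(87), np.uint8(111), np.uint8(97), np.uint8(76), np.uint8(62), np.uint8(59), np.uint8(63)]
186 [np.uint8(103), np.uint8(103), np.uint8(108), np.uint8(104), np.uint8(94), np.uint8(60), np.uint8(45), np.uint8(58), np.uint8(93), np.uint8(110), np.uint8(117), np.uint8(116), np.uint8(118), np.uint8(117), np.uint8(120), np.uint8(119), np.uint8(116), np.uint8(116), np.uint8(112), np.uint8(107), np.uint8(107), np.uint8(98), np.uint8(84), np.uint8(65), np.uint8(82), np.uint8(107), np.uint8(105), np.uint8(91), np.uint8(80), np.uint8(69), np.uint8(58), np.uint8(58)]
```

Fx is now +5.8 N, so that was slightly too far. I'll go back half-way and twist down.

Emit:
{"fn": "drive_tool", "kwargs": {"rows": [0, 0.0013, 0, 0, 0, 5.7, 255, 0, 0, 0.0015, 0, 0, 5.7, 255, 0, 0, 0.0015, 0, 0, 5.7, 255, 0, 0, 0.0015, 0, 0, 5.7, 255, 0, 0, 0.001, 0, 0, -5.7, 255, 0, 0, 0.001, 0, 0, -5.7, 255, 0, 0, 0.0005, 0, 0, -5.7, 255, 0, 0, 0.0005, 0, 0, -5.7, 255]}}

```text
time_s: 11.1
position: [624.9, 0.9, 250.7]
ee_rot: [[-0.005, 1.0, 0.009], [1.0, 0.005, -0.001], [-0.001, 0.009, -1.0]]
contact_force: [0.1, 0.3, 16.9]
gripper_width: 42.6
grasp_force: 103.3
```

Emit:
{"fn": "drive_tool", "kwargs": {"rows": [0, 0, 0.0004, 0, 0, -5.7, 255, 0, 0, 0.0004, 0, 0, -5.7, 255, 0, 0, 0.0004, 0, 0, -5.7, 255, 0, 0, 0.0004, 0, 0, -5.7, 255, 0, 0, 0.0004, 0, 0, 5.7, 255, 0, 0, 0.0004, 0, 0, 5.7, 255, 0, 0, 0.0004, 0, 0, 5.7, 255]}}

```text
time_s: 11.8
position: [625.0, 1.0, 250.2]
ee_rot: [[-0.099, 0.995, 0.011], [0.995, 0.099, -0.001], [-0.002, 0.011, -1.0]]
contact_force: [-3.9, 0.2, 22.5]
gripper_width: 42.4
grasp_force: 103.7
```

Emit:
{"fn": "drive_tool", "kwargs": {"rows": [0, -0.001, 0, 0, 0, 5.7, 255, 0, 0, 0, 0, 0, 5.7, 255, 0, 0, 0, 0, 0, 5.7, 255, 0, 0, 0, 0, 0, 5.7, 255, 0, 0, 0, 0, 0, 5.7, 255], "newtons": 120}}

```text
time_s: 12.3
position: [624.1, 0.9, 249.5]
ee_rot: [[0.387, 0.922, 0.011], [0.922, -0.387, -0.001], [0.003, 0.011, -1.0]]
contact_force: [0.2, -0.9, 18.0]
gripper_width: 41.8
grasp_force: 119.0
```

Run:
```python
from h import *
np.set_printoptions(precision=3,suppress=True)
o=env.get_obs();print(o)
s=ld('side3')
for z in(205,210,215): print(z,(proj(s,[625.4,1.1,z])[0]-[240,120]+.5)*6-.5)
```

```text
{'time_s': 12.3, 'joints': array([-0.089,  0.261,  1.278, -0.   ,  1.592,  0.309]), 'joint_velocities': array([-0.001,  0.004,  0.002, -0.005, -0.   ,  0.982]), 'joint_torque': array([ -0.302, -30.975, -22.355,   0.239,  -0.324,  -0.184]), 'position': array([624.138,   0.935, 249.525]), 'ee_rot': array([[ 0.387,  0.922,  0.011],
       [ 0.922, -0.387, -0.001],
       [ 0.003,  0.011, -1.   ]]), 'contact_force': array([ 0.221, -0.903, 18.03 ]), 'moment': array([-0.112,  0.083,  0.668]), 'grasp_force': 118.96538466909078, 'gripper_width': 41.84890226590366}
205 [271.203 292.059]
210 [270.214 283.513]
215 [269.219 274.913]
```

Re-centring at full grip helped: it sank 0.7 mm and the force fell. I'll carry on twisting.

Emit:
{"fn": "drive_tool", "kwargs": {"rows": [0, 0, 0.0003, 0, 0, -6.5, 255, 0, 0, 0.0003, 0, 0, -6.5, 255, 0, 0, 0.0003, 0, 0, -6.5, 255, 0, 0, 0.0003, 0, 0, -6.5, 255, 0, 0, 0.0003, 0, 0, -6.5, 255, 0, 0, 0.0003, 0, 0, -6.5, 255, 0, 0, 0.0003, 0, 0, -6.5, 255]}}

```text
time_s: 13.0
position: [624.4, 1.0, 242.7]
ee_rot: [[-0.391, 0.92, 0.008], [0.92, 0.391, 0.0], [-0.003, 0.008, -1.0]]
contact_force: [5.8, 0.6, 5.1]
gripper_width: 42.2
grasp_force: 120.6
```

Run:
```python
from h import *
o=env.get_obs();print(o['moment'])
```

```text
[ 0.14383918 -1.24748396 -0.31555242]
```

Emit:
{"fn": "drive_tool", "kwargs": {"rows": [-0.0003, 0.0007, 0.0005, 0, 0, 6.5, 255, 0, 0, 0.0005, 0, 0, 6.5, 255, 0, 0, 0.0005, 0, 0, 6.5, 255, 0, 0, 0.0005, 0, 0, 6.5, 255, 0, 0, 0.0005, 0, 0, 6.5, 255, 0, 0, 0.0005, 0, 0, 6.5, 255, 0, 0, 0.0005, 0, 0, 6.5, 255]}}

```text
time_s: 13.7
position: [624.4, 0.7, 238.6]
ee_rot: [[0.388, 0.921, 0.005], [0.922, -0.388, -0.001], [0.001, 0.005, -1.0]]
contact_force: [2.5, -1.2, 5.3]
gripper_width: 41.7
grasp_force: 121.2
```

Emit:
{"fn": "drive_tool", "kwargs": {"rows": [0, 0, 0.0004, 0, 0, -6.5, 255, 0, 0, 0.0004, 0, 0, -6.5, 255, 0, 0, 0.0004, 0, 0, -6.5, 255, 0, 0, 0.0004, 0, 0, -6.5, 255, 0, 0, 0.0004, 0, 0, -6.5, 255, 0, 0, 0.0004, 0, 0, -6.5, 255, 0, 0, 0.0004, 0, 0, -6.5, 255]}}

```text
time_s: 14.4
position: [624.7, 1.0, 235.6]
ee_rot: [[-0.391, 0.921, 0.006], [0.921, 0.391, 0.001], [-0.002, 0.006, -1.0]]
contact_force: [4.1, 1.8, 5.7]
gripper_width: 42.1
grasp_force: 121.3
```

Emit:
{"fn": "drive_tool", "kwargs": {"rows": [0, 0, 0.0004, 0, 0, 6.5, 255, 0, 0, 0.0004, 0, 0, 6.5, 255, 0, 0, 0.0004, 0, 0, 6.5, 255, 0, 0, 0.0004, 0, 0, 6.5, 255, 0, 0, 0.0004, 0, 0, 6.5, 255, 0, 0, 0.0004, 0, 0, 6.5, 255, 0, 0, 0.0004, 0, 0, 6.5, 255]}}

```text
time_s: 15.1
position: [624.5, 1.1, 235.5]
ee_rot: [[0.388, 0.922, 0.007], [0.922, -0.388, -0.001], [0.002, 0.007, -1.0]]
contact_force: [-1.0, 0.1, 13.4]
gripper_width: 41.8
grasp_force: 121.9
```

It stopped at 235.5, which is 16.4 mm below the catch. One more light swing will confirm it is home.

Emit:
{"fn": "drive_tool", "kwargs": {"rows": [0, 0, 0.0004, 0, 0, -6.5, 255, 0, 0, 0.0004, 0, 0, -6.5, 255, 0, 0, 0.0004, 0, 0, -6.5, 255, 0, 0, 0, 0, 0, -6.5, 255, 0, 0, 0, 0, 0, 0, 255]}}

```text
time_s: 15.6
position: [624.9, 0.8, 235.5]
ee_rot: [[-0.061, 0.998, 0.01], [0.998, 0.061, -0.001], [-0.001, 0.009, -1.0]]
contact_force: [1.2, -0.8, 14.7]
gripper_width: 42.1
grasp_force: 122.4
```

Run:
```python
from h import *
s=shot('side','side5.png'); b=s['color'][120:220,240:340,::-1]
cv2.imwrite('pics/f.png',cv2.resize(b,(600,600),interpolation=2))
```

```text
(no output)
```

View pics/f.png

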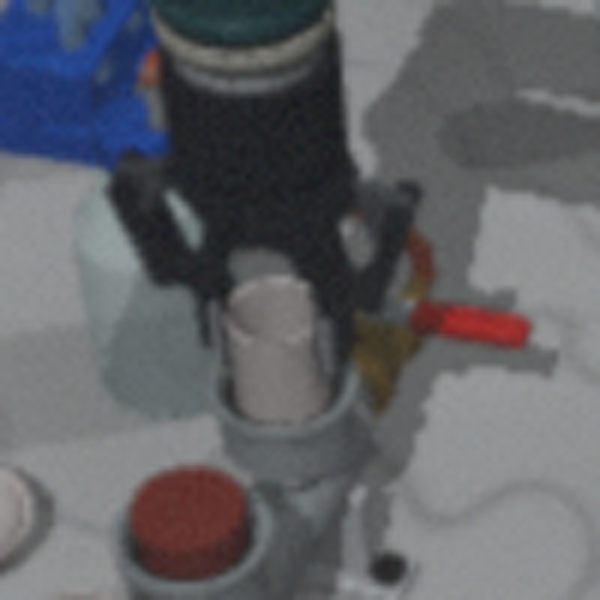

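The crucible sits deep in the holder, with its rim centre at crop (268,312), about 17 mm lower than when it caught. I'll unload, release and rise.

Emit:
{"fn": "drive_tool", "kwargs": {"rows": [0, 0, -0.002, 0, 0, 0, 255, 0, 0, -0.002, 0, 0, 0, 255, 0, 0, 0, 0, 0, 0, 120, 0, 0, 0, 0, 0, 0, 60, 0, 0, 0, 0, 0, 0, 60, 0, 0, 0, 0, 0, 0, 60, 0, 0, 0, 0, 0, 0, 60]}}

```text
time_s: 16.35
position: [622.7, 1.0, 233.3]
ee_rot: [[-0.056, 0.998, -0.002], [0.998, 0.056, 0.0], [0.0, -0.002, -1.0]]
contact_force: [0.7, 0.0, -0.6]
gripper_width: 65.1
grasp_force: 0.0
```

Emit:
{"fn": "drive_tool", "kwargs": {"rows": [0, 0, -0.01, 0, 0, 0, 60, 0, 0, -0.03, 0, 0, 0, 60, 0, 0, -0.03, 0, 0, 0, 60, 0, 0, -0.02, 0, 0, 0, 60, 0, 0, 0, 0, 0, 0, 60]}}

```text
time_s: 16.85
position: [624.2, 0.9, 329.7]
ee_rot: [[-0.056, 0.998, 0.009], [0.998, 0.056, -0.001], [-0.001, 0.009, -1.0]]
contact_force: [0.2, -0.2, 0.8]
gripper_width: 65.5
grasp_force: 0.0
```

Emit:
{"fn": "drive_tool", "kwargs": {"rows": [0, 0, 0, 0, 0, 3.2, 255, -0.02, -0.024, 0, 0, 0, 0, 255, -0.02, -0.024, 0, 0, 0, 0, 255, -0.02, -0.024, 0, 0, 0, 0, 255, 0, 0, 0, 0, 0, 0, 255, 0, 0, 0, 0, 0, 0, 255, 0, 0, 0, 0, 0, 0, 255], "newtons": 40}}

```text
time_s: 17.55
position: [551.5, -58.6, 323.5]
ee_rot: [[-0.0, 1.0, -0.001], [1.0, 0.0, 0.001], [0.001, -0.001, -1.0]]
contact_force: [0.2, 0.5, 0.2]
gripper_width: 0.1
grasp_force: 0.0
```

Run:
```python
from h import *
s=shot('side','side6.png'); b=s['color'][150:250,235:335,::-1]
cv2.imwrite('pics/g.png',cv2.resize(b,(600,600),interpolation=2))
F=lambda p:(np.array(p)-[235,150]+.5)*6-.5
th=np.linspace(0,2*np.pi,73)
for n,x,y in(('empty',625,1),('far',643,202)):
  for z in(187,191,207): 
    q=F(proj(s,np.c_[x+23*np.cos(th),y+23*np.sin(th),0*th+z]));print(n,z,q.min(0),q.max(0))
```

```text
empty 187 [254.23754187 108.49919117] [356.91135299 177.20444496]
empty 191 [253.33729519 101.82783852] [356.27047416 170.5197432 ]
empty 207 [249.69024821  74.80838976] [353.67426376 143.43693092]
far 187 [ 44.944723   421.86298855] [161.34741436 509.55701514]
far 191 [ 43.33663272 415.21770063] [160.07226055 502.95070414]
far 207 [ 36.81148938 388.26216464] [154.89828299 476.14151656]
```

View pics/g.png

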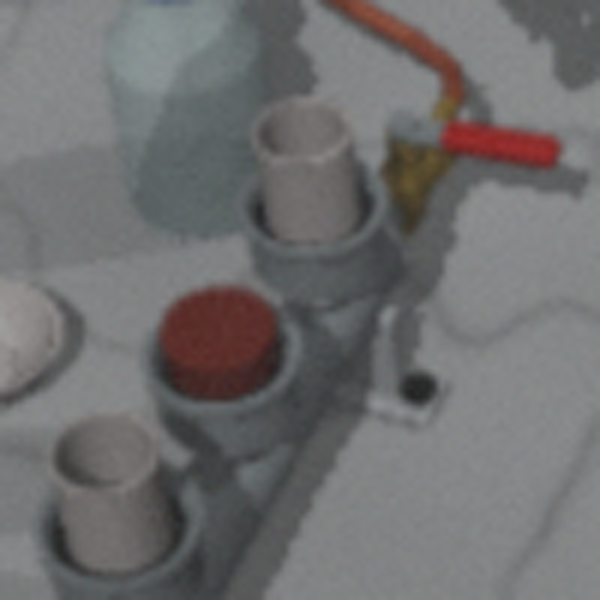

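The crucible's rim spans rows 98–168, which gives z of about 191–193. That is level with the already mounted one, so it is home and upright. Now I'll bring the closed fingers down beside the red grip.

Emit:
{"fn": "drive_tool", "kwargs": {"rows": [0, 0, 0.03, 0, 0, 0, 255, 0, 0, 0.04, 0, 0, 0, 255, 0, 0, 0.035, 0, 0, 0, 255, 0, 0, 0.025, 0, 0, 0, 255, 0, 0, 0.015, 0, 0, 0, 255, 0, 0, 0, 0, 0, 0, 255, 0, 0, 0, 0, 0, 0, 255]}}

```text
time_s: 18.3
position: [552.0, -58.9, 180.1]
ee_rot: [[-0.0, 1.0, 0.001], [1.0, 0.0, -0.0], [-0.0, 0.001, -1.0]]
contact_force: [0.6, 0.2, 0.3]
gripper_width: -0.1
grasp_force: 0.0
```

Run:
```python
from h import *
s=shot('side','side7.png'); b=s['color'][120:220,270:370,::-1]
cv2.imwrite('pics/i.png',cv2.resize(b,(600,600),interpolation=2))
F=lambda p:(np.array(p)-[270,120]+.5)*6-.5
p=env.get_obs()['position'];print(p, F(proj(s,p-[0,0,72.6])), F(proj(s,[[537,-102,110],[595,-102,110]])))
```

```text
[552.38880115 -59.08149359 181.01716903] [[292.59077246 386.45973884]] [[345.83036963 330.63113406]
 [232.22710207 312.36322933]]
```

View pics/i.png

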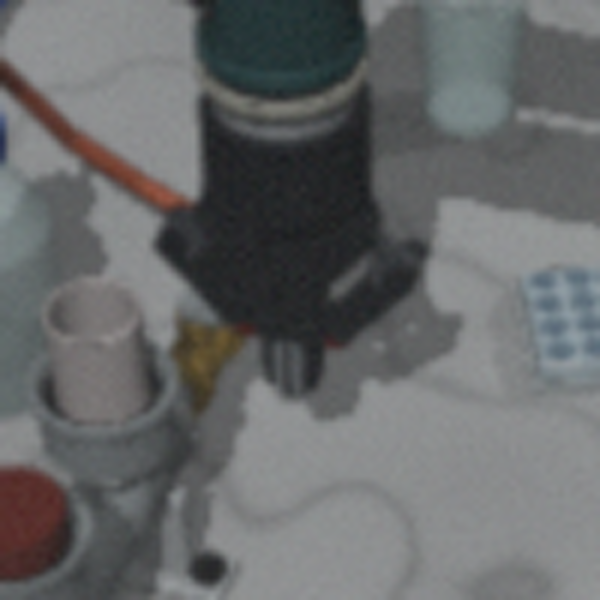

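The fingertips, at crop (292,390), are beside the grip and clear of it. I'll sweep the handle along its arc.

Emit:
{"fn": "drive_tool", "kwargs": {"rows": [-0.0105, 0.001, 0.001, 0, 0, 0, 255, -0.0105, 0.001, 0.001, 0, 0, 0, 255, -0.009, -0.002, 0, 0, 0, 0, 255, -0.009, -0.002, 0, 0, 0, 0, 255, -0.009, 0, 0, 0, 0, 0, 255, -0.009, 0, 0, 0, 0, 0, 255]}}

```text
time_s: 18.95
position: [548.9, -116.7, 177.2]
ee_rot: [[0.0, 1.0, -0.0], [1.0, -0.0, 0.001], [0.001, -0.0, -1.0]]
contact_force: [-0.2, 3.0, 0.2]
gripper_width: 0.1
grasp_force: 1.3
```

Emit:
{"fn": "drive_tool", "kwargs": {"rows": [-0.009, 0.003, 0, 0, 0, 0, 255, -0.009, 0.0035, 0, 0, 0, 0, 255, -0.008, 0.0065, 0, 0, 0, 0, 255, -0.008, 0.0065, 0, 0, 0, 0, 255, -0.006, 0.008, 0, 0, 0, 0, 255, -0.005, 0.009, 0, 0, 0, 0, 255, 0, 0, 0, 0, 0, 0, 255, 0, 0, 0, 0, 0, 0, 255]}}

```text
time_s: 19.75
position: [586.3, -161.9, 177.1]
ee_rot: [[0.001, 1.0, 0.001], [1.0, -0.001, -0.002], [-0.002, 0.001, -1.0]]
contact_force: [-0.8, -0.5, -0.2]
gripper_width: 0.3
grasp_force: 0.0
```

Now I'll push gently against the stop.

Emit:
{"fn": "drive_tool", "kwargs": {"rows": [0, 0.003, 0, 0, 0, 0, 255, 0, 0.003, 0, 0, 0, 0, 255, 0, 0.001, 0, 0, 0, 0, 255, 0, 0, 0, 0, 0, 0, 255]}}

```text
time_s: 20.15
position: [590.7, -161.7, 177.0]
ee_rot: [[0.001, 1.0, -0.006], [1.0, -0.001, -0.001], [-0.001, -0.006, -1.0]]
contact_force: [-7.7, -2.1, 2.2]
gripper_width: 0.0
grasp_force: 3.9
```

It's at the stop, at 7.7 N. I'll back away and rise.

Emit:
{"fn": "drive_tool", "kwargs": {"rows": [0, -0.015, 0, 0, 0, 0, 255, 0, -0.025, 0, 0, 0, 0, 255, 0, -0.02, -0.02, 0, 0, 0, 255, 0, -0.03, -0.04, 0, 0, 0, 255, 0, -0.04, -0.04, 0, 0, 0, 255, 0, -0.04, -0.02, 0, 0, 0, 255, 0, -0.03, 0, 0, 0, 0, 255, 0, 0, 0, 0, 0, 0, 255]}}

```text
time_s: 20.95
position: [395.4, -160.9, 294.5]
ee_rot: [[0.002, 1.0, 0.003], [1.0, -0.002, -0.003], [-0.003, 0.004, -1.0]]
contact_force: [0.4, 0.9, -0.2]
gripper_width: -0.4
grasp_force: 0.0
```

Run:
```python
from h import *
for n,z in(('top',110),('side',110)):
    c=shot(n,n+'8.png'); r=c['color'].astype(int); m=(r[...,0]>2.5*r[...,1])&(r[...,0]>2.5*r[...,2])&(r[...,0]>110)
    k,l,st,ce=cv2.connectedComponentsWithStats(m.astype(np.uint8))
    for i in range(1,k):
        if st[i,4]>15:
            v,u=np.nonzero(l==i); P=np.array([atz(c,(a,b),z)[:2] for a,b in zip(u,v)]); C=P.mean(0)
            if abs(C[0]-600)<90 and -220<C[1]<-60:
                w=np.linalg.eigh(np.cov(P.T))[1][:,1]; print(n,st[i,4],C,w)
s=ld('side8'); g=lambda f:cv2.cvtColor(ld(f)['color'],cv2.COLOR_RGB2GRAY)[155:195,272:303].astype(int)
print(abs(g('side8')-g('side6')).mean(), env.get_obs()['contact_force'],env.get_obs()['time_s'])
```

```text
top 72 [ 612.19719141 -152.30636043] [0.08232059 0.9966059 ]
side 47 [ 610.82529771 -152.73198974] [0.08454278 0.99641985]
3.233064516129032 [-0.6158241   0.58248749 -0.02199656] 21.05
```

The handle lies along (0.083, 0.997), parallel to the tube, so the valve is fully open. The crucible hasn't moved.

```bash
python3 -c "
from workcell import env
print(env.finish_job())"
```

```text
the job is handed in; nothing more can be done
None
```

I mounted the crucible fully home in the empty holder by twisting it down, then swung the valve fully open to its stop and handed the job in at about 21 s; no verdict came back.

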